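# Tip the radios to read their bases

## Task

Two handheld radios stand on the chart table, alike but for the white bars under their bases: one base has a single bar, the other two. Tip the radios over one at a time, each onto its front or back, so that both bases can be read; lay the one with two bars flat in the shallow grey tray without dropping it, and leave the other lying on the table outside the tray. Do not disturb the mug.

Things in the scene. Friction and masses are not known exactly. Their poses are not given: they have to be found in the camera images.
- radio_one: Red handheld radio standing on its base, loose, 0.16-0.32 kg: body 34 x 56 x 100 mm (x, y, z), plus a 30 mm stub aerial on top. Mark hidden under its base: one white bar. The other looks the same. Origin: centre of the body, 50 mm over the base; x out of the screen side (starts facing away from the robot), y across the parallel sides, z to the aerial. Pushed near the top, it falls flat.
- radio_two: Red handheld radio standing on its base, loose, 0.16-0.32 kg: body 34 x 56 x 100 mm (x, y, z), plus a 30 mm stub aerial on top. Mark hidden under its base: two white bars. The other looks the same. Origin: centre of the body, 50 mm over the base; x out of the screen side (starts facing away from the robot), y across the parallel sides, z to the aerial. Pushed near the top, it falls flat.
- tray: Fixed shallow grey tray beside the radios, to the left or the right: 160 x 130 mm outside (x, y), 150 x 120 mm inside, floor 3 mm thick, rim 11 mm high in all. Origin: centre of its underside, on the table; x along its length, z up.
- mug: White ceramic mug, 72 mm across and 82 mm high, handle on its +y side, standing on the other side of the radios from the tray; not to be disturbed. Origin: centre of its underside. (A small orange whistle and a steel shackle, under 25 mm high, lie beyond the radios.)
There are look-alikes about, which are no part of the job. Several things have the shape of the tray; the one meant has the colours described above.

How it is judged:
By the outcome, as a careful person would: the job done as asked, in the order asked, and still so for the second after the job is handed in, with the robot touching nothing.
It also fails if it takes over 51 s, if anything falls off the work surface, if the arm or the gripper's body presses on something with over 40 N, if the wrist force passes 120 N, or if a joint passes its speed limit or range.

## Robot

A 7-joint arm with a two-finger parallel gripper is mounted at the origin on the work surface. World frame = base frame: x ahead of the robot, y to its left, z up, the work surface at z = 0. Lengths are in m, angles in rad, forces in N, time in s.
With the tool pointing down it reaches from about 0.375 to 0.925 m from the base axis. Payload 3.1 kg.
Tool frame: the origin (TCP) lies between the finger pads; the fingertips stand 8 mm ahead of it and the grasp point (between the pads) lies 11 mm behind it (ctrl.tcp_to_tips is the distance from the TCP to the fingertips, in m); z points along the fingers, y is the line along which they close (so a half turn about z gives the same grasp; the last joint's range is limited). The gripper opens to 85 mm and grips with 20 to 120 N. Pads are 22 mm wide; open, the fingers measure 114 mm over their backs; the gripper's body (76 mm by 85 mm) begins 54 mm behind the grasp point. The pads swing forward as they close: fully open they stand 13 mm farther back than shut.
Start: joints at [-1.321, 0.383, 0.044, 1.598, -0.018, 1.161, -0.05], TCP at [0.222, 0.611, 0.239] pointing down, gripper open.
Joint ranges: [-2.61, 2.61], [-0.41, 2.15], [-1.48, 1.57], [0, 2.5], [-1.57, 4.71], [0.05, 1.97], [-2.85, 2.85]. Speed limits (rad/s): [2.79, 2.79, 3.14, 3.14, 3.14, 3.14, 3.14].

## Interface

Orientations are given as a unit quaternion [w, x, y, z].
In Python, from plant import readout, read_camera, ticket, ctrl gives the robot as it stands.
- The arm moves only by the tool move_arm, never from a script. Its argument "series" is a list of rows, each a list of 2 entries, a list of its own where there are three numbers: the shift along the tool's x, y, z scaled (see below), then the turn, a rotation vector about the tool's x, y, z scaled (see below). A call has 1 to 12 rows; each row is the pose to reach, as a shift and turn from the pose commanded when the call began, along the tool's axes at that moment, turning the shorter way round; what a row does not reach only later rows make up. The controller multiplies each number of a shift by 1 m and each number of a turn by 180 degrees. A row lasts 1/12 s, in which the tool goes at most 41.7 mm and 7.16 degrees, less where a joint would pass 70% of its speed; a pose out of reach is approached as far as the arm can. A call with a number of a shift or a turn outside -1 to 1 is refused whole. A call with a gripper value outside its range is refused whole. "fingers" is the closure, from 0 (fully open) to 1 (shut), set as the call begins (left out, the last holds). The fingers move at their own pace and stop on an object; "newtons" is the grip in N (left out, the last holds). Time passes only in rows, so rows that repeat a pose let the fingers close. It gives the time, the measured TCP pose, the force, the opening and the grip force at its end, in the units of the state.
- readout.observe(): the state, without advancing time (a new reading comes with each control period).
- read_camera(name): name is "scene" or "top"; returns a dict with "img" (400x640x3 uint8, red, green, blue), "fx", "fy", "cx", "cy" (pixels), "origin" and "rotation" of the camera in the world. Camera axes: x right, y up, looking along -z (the intrinsics and any distortion apply to the point x, -y, -z); pixel columns grow to the right and rows downward; lengths in m; the calibration is good to about 2 mm. A picture is of the moment at which its call begins. There is no depth.
- ticket.close_job(): hands the job in; it is judged then, once.
The state is a dict: "t": time; "qpos": joint angles; "qd": joint speeds; "tau": joint torques, N m; "eef_pos": TCP position; "ee_rot": TCP orientation; "contact_force": force on the tool from outside, world axes, zero at the start; "torque": the same for the moment, N m; "finger_gap": finger opening in m; "grasp_force": force on a finger pad.
Only numpy, scipy, OpenCV 4.12 (cv2) and the standard library are available. Lean on these libraries where they do the work, as an engineer would, in place of code of your own. Each camera call takes 0.05 s, during which the arm holds its last target. There are 200 camera calls.

## Working session

There is one attempt and no reset: what is moved stays moved. The work goes in short steps, Python scripts to look and compute and a tool call to move; the robot and the scene stay as the last step left them, time stands still between calls to the robot, and variables do not carry over. Pictures are saved under pics/ and viewed, at most 10 in all, crops included, and the job is handed in when it is done.

Besides the shell and the picture viewer there is one more tool, called by a JSON object that holds its "api" and its "payload". move_arm: Moves the arm, as the interface text tells. Its arguments: {"type":"object","properties":{"series":{"type":"array"},"fingers":{"type":"number"},"newtons":{"type":"number"}},"required":["series"]}

```bash
mkdir -p pics; ls
cat > h.py <<'E'
import numpy as np, cv2
from plant import readout, read_camera, ticket, ctrl
from scipy.spatial.transform import Rotation as R
def snap(n,f=None):
    c=read_camera(n)
    if f: cv2.imwrite('pics/'+f,cv2.cvtColor(c['img'],cv2.COLOR_RGB2BGR))
    return c
def ray(c,u,v):
    d=np.array([(u-c['cx'])/c['fx'],-(v-c['cy'])/c['fy'],-1.])
    if 'dist' in c: print('dist')
    return np.array(c['origin']),np.array(c['rotation'])@d
def onz(c,u,v,z):
    o,d=ray(c,u,v); return o+d*(z-o[2])/d[2]
def proj(c,p):
    q=np.array(c['rotation']).T@(np.array(p)-c['origin']); return (c['cx']+c['fx']*q[0]/-q[2], c['cy']-c['fy']*q[1]/-q[2])
E
python3 - <<'E'
from h import *
for n in('scene','top'):
    c=snap(n,n+'0.png'); print(n,{k:np.round(v,3).tolist() if k!='img' else 0 for k,v in c.items()})
s=readout.observe(); print({k:np.round(v,3).tolist() for k,v in s.items()}, ctrl.tcp_to_tips)
E
```

```text
pics
scene {'img': 0, 'fx': 378.459, 'fy': 378.459, 'cx': 323.395, 'cy': 195.75, 'origin': [1.214, -0.572, 0.617], 'rotation': [0.766, 0.425, 0.243, 0.416]}
top {'img': 0, 'fx': 449.257, 'fy': 449.257, 'cx': 313.963, 'cy': 204.377, 'origin': [0.27, -0.074, 1.352], 'rotation': [0.713, 0.044, -0.059, -0.698]}
{'t': 0.1, 'qpos': [-1.321, 0.384, 0.044, 1.599, -0.018, 1.161, -0.05], 'qd': [-0.001, -0.002, 0.001, -0.003, 0.0, 0.001, -0.001], 'tau': [0.003, -43.472, 1.029, -25.045, 0.011, 0.005, 0.0], 'eef_pos': [0.221, 0.61, 0.238], 'ee_rot': [-0.0, 0.173, 0.985, -0.001], 'contact_force': [0.414, -0.47, 0.079], 'torque': [-0.043, 0.002, -0.013], 'grasp_force': 0.0, 'finger_gap': 0.086} 0.008
```

View pics/scene0.png

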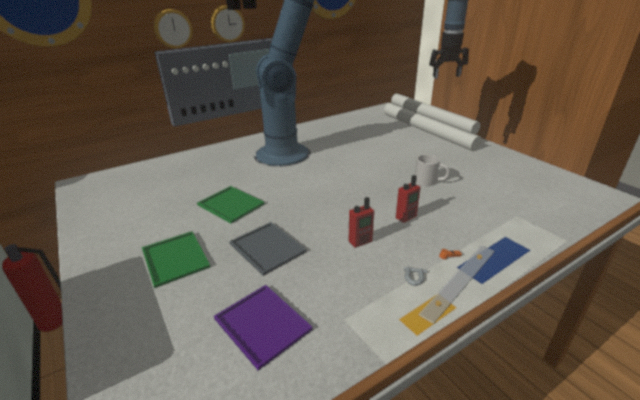

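View pics/top0.png

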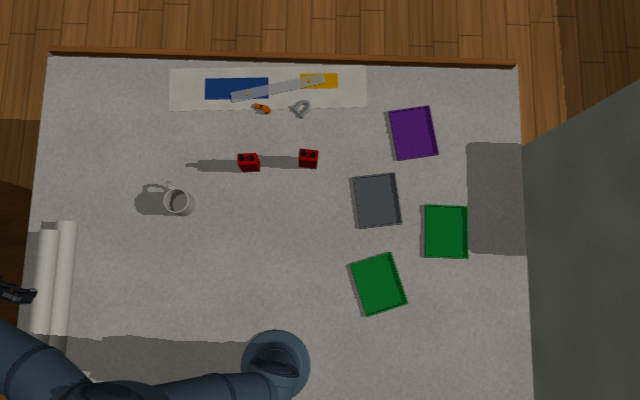

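Scene picture: the radios stand at (361,226) and (408,202), the grey tray is at (268,247), and the mug at (428,170). The top picture has the radios at (308,158) and (248,161), the grey tray at (376,200), and the mug at (178,202).
- **Tray look-alikes in top:** purple (413,133), green (446,231) and green (378,284). The grey one at (376,200) fits the description.
- **Radio look-alike:** the red extinguisher in scene (32,288), which isn't on the table.

Next I'll check the choice in a close crop and measure.

```bash
cat >> h.py <<'E'
_rc=read_camera
def read_camera(n):
    c=_rc(n); c['rotation']=R.from_quat(np.roll(c['rotation'],-1)).as_matrix(); return c
def red(c):
    i=c['img'].astype(int); m=((i[...,0]>70)&(i[...,1]<0.35*i[...,0])&(i[...,2]<0.35*i[...,0])).astype(np.uint8)
    return [k for k in cv2.findContours(m,0,1)[0] if cv2.contourArea(k)>30]
E
python3 - <<'E'
from h import *
t=snap('top'); s=snap('scene')
for k in red(t):
    r=cv2.minAreaRect(k); print('top red',r,[onz(t,*p,.1).round(3)[:2].tolist() for p in cv2.boxPoints(r)])
for k in red(s):
    a=cv2.approxPolyDP(k,1.5,True)[:,0]; print('scene red',cv2.boundingRect(k),a.tolist())
    b=max(a.tolist(),key=lambda p:p[1]); print(' bottom',onz(s,*b,0).round(3))
i=t['img'].astype(int); sub=(abs(i[...,0]-i[...,2])<22)&(i.mean(2)<110)
m=np.zeros(sub.shape,np.uint8); m[165:236,340:410]=sub[165:236,340:410]
k=max(cv2.findContours(m,0,1)[0],key=cv2.contourArea); r=cv2.minAreaRect(k)
print('tray',r,onz(t,*r[0],.011).round(3),[onz(t,*p,.011).round(3)[:2].tolist() for p in cv2.boxPoints(r)])
print('mug',onz(t,178,201,.082).round(3))
A=cv2.resize(t['img'][130:240,220:410],None,fx=4,fy=4,interpolation=cv2.INTER_CUBIC)
cv2.imwrite('pics/crop1.png',A[...,::-1])
print(R.from_quat(np.roll(readout.observe()['ee_rot'],-1)).as_matrix().round(3))
E
```

```text
top red ((249.6319580078125, 159.24571228027344), (22.745136260986328, 14.63841724395752), 13.392498016357422) [[0.567, 0.122], [0.609, 0.114], [0.595, 0.051], [0.553, 0.059]]
top red ((308.09759521484375, 154.62196350097656), (18.22120475769043, 10.932723045349121), 6.340191841125488) [[0.585, -0.053], [0.617, -0.055], [0.613, -0.107], [0.581, -0.105]]
tray ((375.10723876953125, 200.31483459472656), (53.721168518066406, 48.972625732421875), 82.50414276123047) [ 0.485 -0.286  0.011] [[0.555, -0.201], [0.579, -0.35], [0.415, -0.37], [0.393, -0.224]]
mug [0.459 0.287 0.082]
[[-0.94   0.341 -0.   ]
 [ 0.341  0.94  -0.002]
 [-0.    -0.002 -1.   ]]
```

View pics/crop1.png

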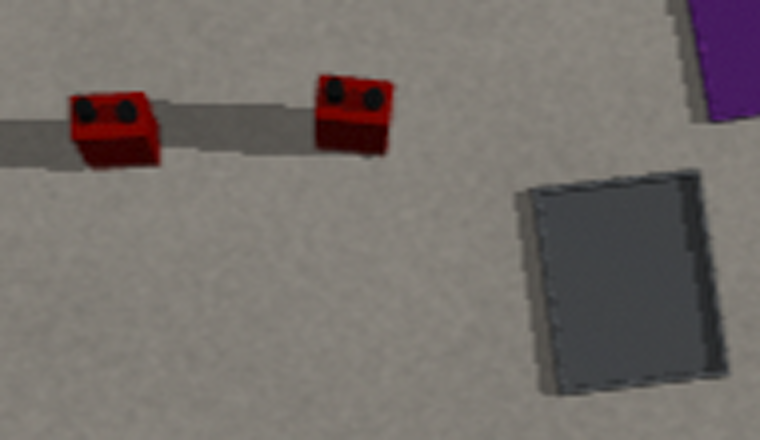

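The crop shows plain grey tray corners (530,190), (698,170), (727,375) and (558,395). The left radio's top face has corners (70,96), (144,92), (152,131) and (74,138). The right one's are (319,75), (393,82), (390,123) and (316,117).

Run:
```python
from h import *
t=snap('top')
f=lambda P,z:np.array([onz(t,220+u/4,130+v/4,z)[:2] for u,v in P])
for n,P,z in(('A',[(70,96),(144,92),(152,131),(74,138)],.1),('B',[(319,75),(393,82),(390,123),(316,117)],.1),('tray',[(530,190),(698,170),(727,375),(558,395)],.011)):
    q=f(P,z); xd=(q[0]+q[1]-q[2]-q[3])/2; yd=(q[0]+q[3]-q[1]-q[2])/2
    print(n,q.mean(0).round(3),'lenx',np.linalg.norm(xd).round(3),'leny',np.linalg.norm(yd).round(3),'yaw from x',np.degrees(np.arctan2(xd[1],xd[0])).round(1),'from y',np.degrees(np.arctan2(-yd[0],yd[1])).round(1))
o=readout.observe()
M=R.from_quat(np.roll(o['ee_rot'],-1)).as_matrix()
print(o['eef_pos'],M.T@(np.array([.66,.087,.238])-o['eef_pos']))
s=snap('scene'); print(s['img'][226,355:368].tolist())
```

```text
A [0.583 0.092] lenx 0.03 leny 0.054 yaw from x 10.5 from y 5.7
B [ 0.598 -0.082] lenx 0.031 leny 0.053 yaw from x -2.8 from y -3.7
tray [ 0.485 -0.292] lenx 0.158 leny 0.129 yaw from x 7.8 from y 8.1
[0.22136119 0.61069547 0.23859187] [-0.59084148 -0.34287974  0.00106139]
[[113, 52, 48], [96, 52, 48], [85, 48, 46], [75, 47, 46], [63, 53, 50], [48, 57, 47], [49, 61, 51], [58, 65, 52], [57, 57, 47], [57, 55, 46], [62, 51, 45], [65, 53, 44], [70, 49, 43]]
```

{"api": "move_arm", "payload": {"series": [[[-0.588, -0.328, 0], [0, 0, -0.15]], [[-0.588, -0.328, 0], [0, 0, -0.15]], [[-0.588, -0.328, 0], [0, 0, -0.15]], [[-0.588, -0.328, 0], [0, 0, -0.15]], [[-0.588, -0.328, 0], [0, 0, -0.15]], [[-0.588, -0.328, 0], [0, 0, -0.15]], [[-0.588, -0.328, 0], [0, 0, -0.15]], [[-0.588, -0.328, 0], [0, 0, -0.15]], [[-0.588, -0.328, 0], [0, 0, -0.15]], [[-0.588, -0.328, 0], [0, 0, -0.15]], [[-0.588, -0.328, 0], [0, 0, -0.15]], [[-0.588, -0.328, 0], [0, 0, -0.15]]], "fingers": 1, "newtons": 40}}

```text
t: 1.3
eef_pos: [0.5495, 0.2322, 0.2395]
ee_rot: [0.0, -0.062, 0.998, 0.0]
contact_force: [0.6, 1.0, -0.1]
finger_gap: 0.0002
grasp_force: 0.0
```

{"api": "move_arm", "payload": {"series": [[[-0.095, -0.143, 0], [0, 0, 0]], [[-0.095, -0.143, 0], [0, 0, 0]], [[-0.095, -0.143, 0], [0, 0, 0]], [[-0.095, -0.143, 0], [0, 0, 0]], [[-0.095, -0.143, 0], [0, 0, 0]], [[-0.095, -0.143, 0.146], [0, 0, 0]], [[-0.095, -0.143, 0.146], [0, 0, 0]], [[-0.095, -0.143, 0.146], [0, 0, 0]], [[-0.095, -0.143, 0.146], [0, 0, 0]], [[-0.095, -0.143, 0.146], [0, 0, 0]], [[-0.095, -0.143, 0.146], [0, 0, 0]]]}}

```text
t: 2.22
eef_pos: [0.6591, 0.1037, 0.0918]
ee_rot: [-0.002, -0.062, 0.998, -0.0]
contact_force: [0.1, 0.4, 0.6]
finger_gap: -0.0003
grasp_force: 0.0
```

{"api": "move_arm", "payload": {"series": [[[0.03, 0, 0], [0, 0, 0]], [[0.04, 0, 0], [0, 0, 0]], [[0.05, 0, 0], [0, 0, 0]], [[0.06, 0, 0], [0, 0, 0]], [[0.07, 0, 0], [0, 0, 0]], [[0.08, 0, 0], [0, 0, 0]], [[0.09, 0, 0], [0, 0, 0]], [[0.1, 0, 0], [0, 0, 0]], [[0.1, 0, 0], [0, 0, 0]], [[0.06, 0, 0], [0, 0, 0]], [[0.06, 0, -0.05], [0, 0, 0]], [[0.06, 0, -0.1], [0, 0, 0]]]}}

```text
t: 3.22
eef_pos: [0.5969, 0.0956, 0.1669]
ee_rot: [-0.01, -0.062, 0.998, -0.003]
contact_force: [1.2, 0.1, 1.4]
finger_gap: -0.0002
grasp_force: 0.0
```

Run:
```python
from h import *
t=snap('top'); s=snap('scene'); 
A=cv2.resize(t['img'][130:240,210:410],None,fx=3,fy=3,interpolation=2)
B=cv2.resize(s['img'][160:270,320:460],(600,471)[:2],interpolation=2)[:265]
B=cv2.resize(s['img'][170:255,330:450],None,fx=3,fy=3,interpolation=2)
C=np.zeros((A.shape[0]+B.shape[0],max(A.shape[1],B.shape[1]),3),np.uint8); C[:A.shape[0],:A.shape[1]]=A; C[A.shape[0]:,:B.shape[1]]=B
print(A.shape,B.shape); cv2.imwrite('pics/c2.png',C[...,::-1])
```

```text
(330, 600, 3) (255, 360, 3)
```

View pics/c2.png

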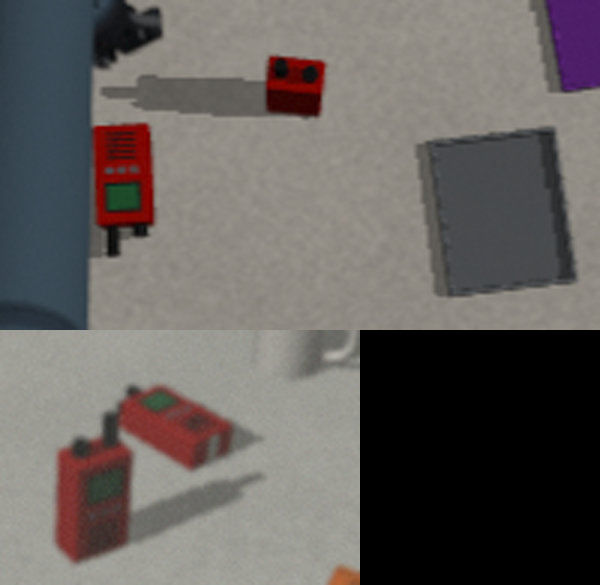

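Radio A now lies on its back at crop (123,175), with its base at scene crop (210,445) seeming to carry one bar. B still stands at (295,87). Next I tip B.

{"api": "move_arm", "payload": {"series": [[[-0.056, -0.05, 0], [0, 0, 0.058]], [[-0.056, -0.191, 0], [0, 0, 0.058]], [[-0.056, -0.191, 0], [0, 0, 0.058]], [[-0.056, -0.191, 0], [0, 0, 0.058]], [[-0.056, -0.191, 0], [0, 0, 0.058]], [[-0.056, -0.191, 0], [0, 0, 0.058]], [[-0.056, -0.191, 0.04], [0, 0, 0.058]], [[-0.056, -0.191, 0.07], [0, 0, 0.058]], [[-0.056, -0.191, 0.07], [0, 0, 0.058]], [[-0.056, -0.191, 0.07], [0, 0, 0.058]]]}}

```text
t: 4.15
eef_pos: [0.6783, -0.0855, 0.1047]
ee_rot: [-0.002, 0.029, 1.0, 0.0]
contact_force: [0.6, 0.2, 0.4]
finger_gap: 0.0001
grasp_force: 0.0
```

{"api": "move_arm", "payload": {"series": [[[0.03, 0, 0.012], [0, 0, 0]], [[0.04, 0, 0.012], [0, 0, 0]], [[0.05, 0, 0.012], [0, 0, 0]], [[0.06, 0, 0.012], [0, 0, 0]], [[0.07, 0, 0.012], [0, 0, 0]], [[0.08, 0, 0.012], [0, 0, 0]], [[0.09, 0, 0.012], [0, 0, 0]], [[0.1, 0, 0.012], [0, 0, 0]], [[0.103, 0, 0.012], [0, 0, 0]], [[0.06, 0, 0], [0, 0, 0]], [[0.06, 0, -0.05], [0, 0, 0]], [[0.06, 0, -0.1], [0, 0, 0]]], "fingers": 1}}

```text
t: 5.15
eef_pos: [0.6176, -0.0818, 0.1834]
ee_rot: [-0.006, 0.029, 1.0, -0.001]
contact_force: [1.3, 0.6, 1.2]
finger_gap: -0.0001
grasp_force: 0.0
```

{"api": "move_arm", "payload": {"series": [[[0.0, 0.2, 0], [0, 0, 0]], [[0.0, 0.2, 0], [0, 0, 0]], [[0.0, 0.2, 0], [0, 0, 0]], [[0.0, 0.2, 0], [0, 0, 0]], [[0.0, 0.2, 0], [0, 0, 0]], [[0.0, 0.2, 0], [0, 0, 0]]], "fingers": 0}}

```text
t: 5.65
eef_pos: [0.6311, 0.1308, 0.1894]
ee_rot: [0.0, 0.022, 1.0, 0.004]
contact_force: [-0.8, 1.7, -0.1]
finger_gap: 0.072
grasp_force: 0.0
```

Run:
```python
from h import *
t=snap('top'); s=snap('scene'); 
A=cv2.resize(t['img'][130:230,220:410],None,fx=4,fy=4,interpolation=2)
B=cv2.resize(s['img'][180:248,330:450],None,fx=6,fy=6,interpolation=2)[:200*2]
B=cv2.resize(s['img'][178:250,330:450],None,fx=2.7*1.0,fy=2.7,interpolation=2)
cv2.imwrite('pics/s3.png',cv2.resize(s['img'][175:265,330:450],None,fx=6,fy=6,interpolation=2)[...,::-1]); cv2.imwrite('pics/t3.png',A[...,::-1])
```

```text
(no output)
```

View pics/s3.png

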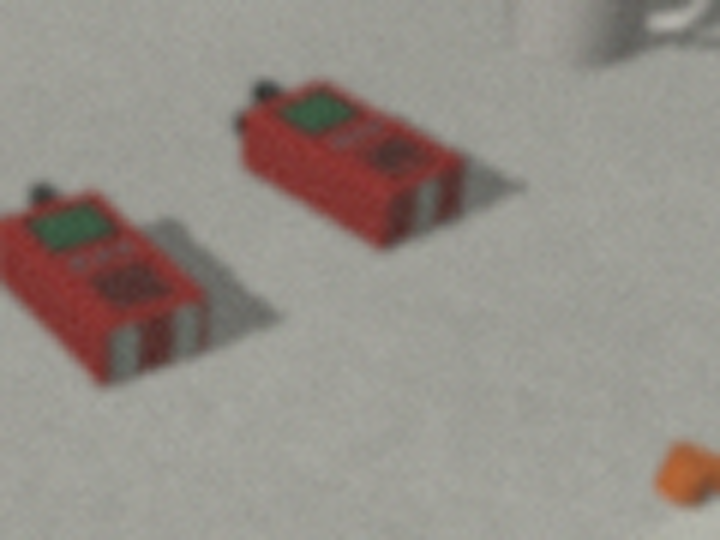

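View pics/t3.png

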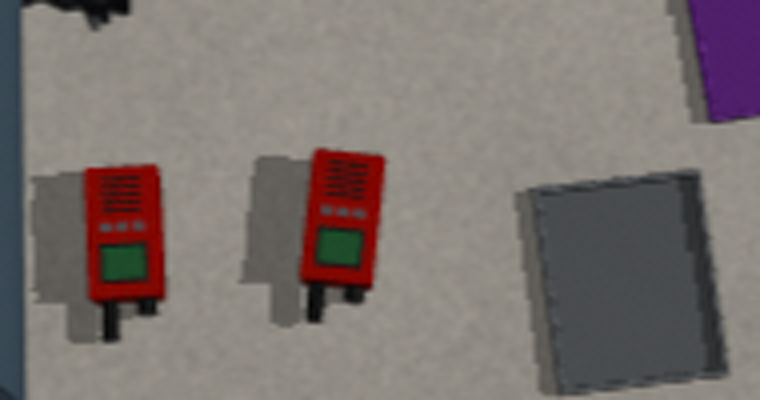

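The scene crop shows B (left) with two bars at (125,355) and (185,330), and A with one bar at (425,203). In the top crop, B lies with corners (315,149), (385,155), (372,287) and (301,282). So B goes into the tray.

Run:
```python
from h import *
t=snap('top')
q=np.array([onz(t,220+u/4,130+v/4,.034)[:2] for u,v in [(315,149),(385,155),(372,287),(301,282)]])
xd=(q[0]+q[1]-q[2]-q[3])/2; yaw=np.arctan2(xd[1],xd[0])
i=t['img'].astype(int)
for k in red(t): 
    r=cv2.minAreaRect(k); print(r, onz(t,*r[0],.034).round(4))
g=q.mean(0); o=readout.observe(); M=R.from_quat(np.roll(o['ee_rot'],-1)).as_matrix()
print(g.round(4),np.linalg.norm(xd),np.degrees(yaw),o['eef_pos'],o['t'],np.degrees(np.arctan2(-M[0,1],M[1,1])), M.T@(np.r_[g,.19]-o['eef_pos']))
```

```text
((250.6793670654297, 187.8050079345703), (33.13791275024414, 18.60885238647461), 87.61405944824219) [0.5105 0.0882 0.034 ]
((305.2316589355469, 183.9146270751953), (17.669044494628906, 32.46687316894531), 6.340191841125488) [ 0.5261 -0.0736  0.034 ]
[ 0.5245 -0.0754] 0.10110122176596376 -4.460377490418019 [0.63184146 0.11715432 0.18942463] 5.8 -3.272436112706241 [ 0.09619622 -0.19840364 -0.00050818]
```

{"api": "move_arm", "payload": {"series": [[[0.096, -0.198, 0], [0, 0, 0.008]], [[0.096, -0.198, 0], [0, 0, 0.008]], [[0.096, -0.198, 0], [0, 0, 0.008]], [[0.096, -0.198, 0], [0, 0, 0.008]], [[0.096, -0.198, 0], [0, 0, 0.008]], [[0.096, -0.198, 0], [0, 0, 0.008]], [[0.096, -0.198, 0.04], [0, 0, 0.008]], [[0.096, -0.198, 0.08], [0, 0, 0.008]], [[0.096, -0.198, 0.1], [0, 0, 0.008]], [[0.096, -0.198, 0.1], [0, 0, 0.008]], [[0.096, -0.198, 0.1], [0, 0, 0.008]], [[0.096, -0.198, 0.1], [0, 0, 0.008]]], "fingers": 0}}

```text
t: 6.8
eef_pos: [0.5254, -0.0768, 0.0907]
ee_rot: [0.001, 0.043, 0.999, -0.0]
contact_force: [0.6, -0.5, -0.2]
finger_gap: 0.0855
grasp_force: 0.0
```

{"api": "move_arm", "payload": {"series": [[[0, 0, 0.03], [0, 0, 0]], [[0, 0, 0.05], [0, 0, 0]], [[0, 0, 0.06], [0, 0, 0]], [[0, 0, 0.067], [0, 0, 0]], [[0, 0, 0.073], [0, 0, 0]], [[0, 0, 0.078], [0, 0, 0]], [[0, 0, 0.078], [0, 0, 0]], [[0, 0, 0.078], [0, 0, 0]]]}}

```text
t: 7.47
eef_pos: [0.5248, -0.0753, 0.0116]
ee_rot: [0.0, 0.042, 0.999, -0.0]
contact_force: [-0.2, 0.2, -0.6]
finger_gap: 0.0855
grasp_force: 0.0
```

{"api": "move_arm", "payload": {"series": [[[0, 0, 0], [0, 0, 0]], [[0, 0, 0], [0, 0, 0]], [[0, 0, 0], [0, 0, 0]], [[0, 0, 0], [0, 0, 0]], [[0, 0, 0], [0, 0, 0]], [[0, 0, 0], [0, 0, 0]], [[0, 0, 0], [0, 0, 0]], [[0, 0, 0], [0, 0, 0]]], "fingers": 1, "newtons": 35}}

```text
t: 8.13
eef_pos: [0.5248, -0.075, 0.0118]
ee_rot: [0.001, 0.042, 0.999, 0.0]
contact_force: [-0.6, 1.1, 5.6]
finger_gap: 0.0556
grasp_force: 38.7
```

{"api": "move_arm", "payload": {"series": [[[0, 0, -0.01], [0, 0, 0]], [[0, 0, -0.025], [0, 0, 0]], [[0, 0, -0.045], [0, 0, 0]], [[0, 0, -0.06], [0, 0, 0]], [[0, 0, -0.07], [0, 0, 0]], [[0, 0, -0.07], [0, 0, 0]]]}}

```text
t: 8.63
eef_pos: [0.5254, -0.0755, 0.083]
ee_rot: [0.002, 0.042, 0.999, 0.0]
contact_force: [1.1, -0.1, -2.3]
finger_gap: 0.0553
grasp_force: 38.5
```

{"api": "move_arm", "payload": {"series": [[[0, -0.015, 0], [0, 0, -0.008]], [[0.001, -0.035, 0], [0, 0, -0.016]], [[0.002, -0.06, 0], [0, 0, -0.024]], [[0.003, -0.085, 0], [0, 0, -0.032]], [[0.004, -0.11, 0], [0, 0, -0.04]], [[0.005, -0.135, 0], [0, 0, -0.048]], [[0.006, -0.16, 0], [0, 0, -0.056]], [[0.007, -0.185, 0], [0, 0, -0.064]], [[0.007, -0.204, 0], [0, 0, -0.071]], [[0.007, -0.214, 0], [0, 0, -0.071]], [[0.007, -0.214, 0], [0, 0, -0.071]], [[0.007, -0.214, 0], [0, 0, -0.071]]]}}

```text
t: 9.63
eef_pos: [0.4986, -0.2871, 0.0801]
ee_rot: [-0.001, -0.069, 0.998, 0.001]
contact_force: [0.8, 0.5, -2.8]
finger_gap: 0.0554
grasp_force: 38.3
```

Run:
```python
from h import *
t=snap('top'); s=snap('scene')
A=cv2.resize(t['img'][145:245,320:430],None,fx=3.5,fy=3.5,interpolation=2); B=cv2.resize(s['img'][170:290,215:345],None,fx=3,fy=3,interpolation=2)[:350]
cv2.imwrite('pics/p4.png',np.hstack([A[:350],B[:350]])[...,::-1])
```

```text
(no output)
```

View pics/p4.png

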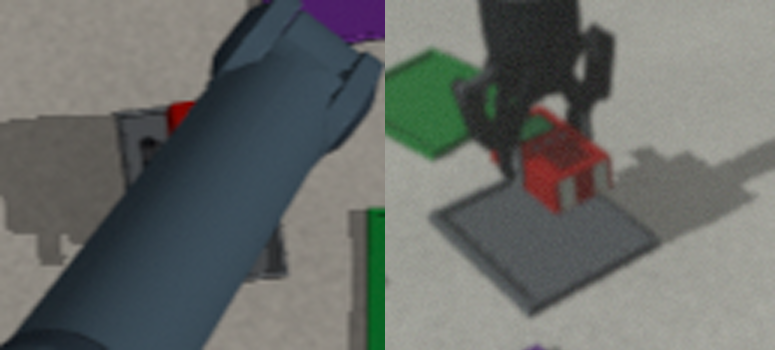

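The radio is held level above the grey tray, its base at (575,190) with two bars showing. Next I lower it.

{"api": "move_arm", "payload": {"series": [[[0, 0, 0.015], [0, 0, 0]], [[0, 0, 0.03], [0, 0, 0]], [[0, 0, 0.042], [0, 0, 0]], [[0, 0, 0.05], [0, 0, 0]], [[0, 0, 0.055], [0, 0, 0]], [[0, 0, 0.058], [0, 0, 0]], [[0, 0, 0.061], [0, 0, 0]], [[0, 0, 0.062], [0, 0, 0]], [[0, 0, 0.062], [0, 0, 0]], [[0, 0, 0.062], [0, 0, 0]]]}}

```text
t: 10.57
eef_pos: [0.4996, -0.2882, 0.0195]
ee_rot: [0.0, -0.069, 0.998, -0.0]
contact_force: [0.6, -0.7, -3.7]
finger_gap: 0.0555
grasp_force: 38.4
```

{"api": "move_arm", "payload": {"series": [[[0, 0, 0.001], [0, 0, 0]], [[0, 0, 0.002], [0, 0, 0]], [[0, 0, 0.003], [0, 0, 0]], [[0, 0, 0.004], [0, 0, 0]], [[0, 0, 0.004], [0, 0, 0]], [[0, 0, 0.004], [0, 0, 0]]]}}

```text
t: 11.07
eef_pos: [0.4992, -0.2878, 0.015]
ee_rot: [-0.0, -0.07, 0.998, 0.0]
contact_force: [-0.1, -0.1, -3.7]
finger_gap: 0.0553
grasp_force: 38.4
```

{"api": "move_arm", "payload": {"series": [[[0, 0, 0.0005], [0, 0, 0]], [[0, 0, 0.001], [0, 0, 0]], [[0, 0, 0.001], [0, 0, 0]], [[0, 0, 0.001], [0, 0, 0]]]}}

```text
t: 11.4
eef_pos: [0.4993, -0.2879, 0.0148]
ee_rot: [0.0, -0.07, 0.998, 0.0]
contact_force: [-3.2, 1.5, 5.1]
finger_gap: 0.0556
grasp_force: 39.2
```

{"api": "move_arm", "payload": {"series": [[[0, 0, 0], [0, 0, 0]], [[0, 0, 0], [0, 0, 0]], [[0, 0, 0], [0, 0, 0]], [[0, 0, 0], [0, 0, 0]], [[0, 0, -0.005], [0, 0, 0]], [[0, 0, -0.02], [0, 0, 0]], [[0, 0, -0.05], [0, 0, 0]], [[0, 0, -0.09], [0, 0, 0]], [[0, 0, -0.13], [0, 0, 0]], [[0, 0, -0.17], [0, 0, 0]]], "fingers": 0.22}}

```text
t: 12.23
eef_pos: [0.4987, -0.2878, 0.1857]
ee_rot: [-0.0, -0.069, 0.998, 0.0]
contact_force: [0.8, -0.3, 0.1]
finger_gap: 0.0665
grasp_force: 0.0
```

{"api": "move_arm", "payload": {"series": [[[0, 0.3, 0], [0, 0, 0]], [[0, 0.3, 0], [0, 0, 0]], [[0, 0.3, 0], [0, 0, 0]], [[0, 0.3, 0], [0, 0, 0]], [[0, 0.3, 0], [0, 0, 0]], [[0, 0.3, 0], [0, 0, 0]], [[0, 0.3, 0], [0, 0, 0]], [[0, 0.3, 0], [0, 0, 0]], [[0, 0.3, 0], [0, 0, 0]], [[0, 0.3, 0], [0, 0, 0]]]}}

```text
t: 13.07
eef_pos: [0.4578, 0.0091, 0.1843]
ee_rot: [0.0, -0.07, 0.998, -0.0]
contact_force: [0.0, -0.8, -0.2]
finger_gap: 0.0663
grasp_force: 0.0
```

Run:
```python
from h import *
t=snap('top'); s=snap('scene')
A=cv2.resize(t['img'][145:245,320:430],None,fx=3.5,fy=3.5,interpolation=2); B=cv2.resize(s['img'][145:295,215:475],None,fx=1.6,fy=1.6,interpolation=2)
C=np.zeros((350,A.shape[1]+B.shape[1],3),np.uint8); C[:,:A.shape[1]]=A[:350]; C[:B.shape[0],A.shape[1]:]=B
cv2.imwrite('pics/p5.png',C[...,::-1])
```

```text
(no output)
```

View pics/p5.png

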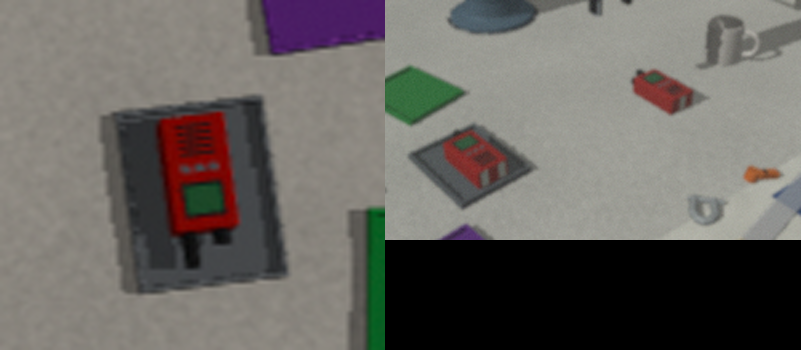

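The two-bar radio lies flat inside the grey tray at (197,185). The one-bar radio lies on the table at (663,92), and the mug at (725,40) hasn't moved. The gripper is clear of everything, so I'm handing in.

```bash
python3 -c "
from plant import ticket; print(ticket.close_job())"
```

```text
the job is handed in; nothing more can be done
None
```

The two-bar radio lies flat in the grey tray, the one-bar radio lies on the table outside it, the mug hasn't moved, and the job was handed in at about 13 s of the 51 s allowed.

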